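# Swing the lamp aside and hold the sprung test-fixture lid

### The job

Swing the bench lamp aside until no part of its head or arm is above the circuit-board test fixture, and leave it there. Then take the fixture's sprung lid by its handle, raise it at least five degrees past its balance point without letting it fly open, and bring it back to about ten degrees below the balance point; finish holding it still there with the gripper, do not let go. Leave the tin, the screwdriver and the small board stack where they lie.

Things in the scene. Friction and masses are not known exactly. Their poses are not given: they have to be found in the camera images.
- fixture: Grey test fixture with a circuit board inside, fixed: 200 mm deep (its x), 220 wide (its y), 90 high. Origin: centre of its underside; +x points to its hinge side (away from the robot), +y to the side where the lamp stands, z up. The lid's hinge axis runs along its y at x = +95 mm, z = 97 mm. Its place and yaw vary.
- lid (a joint): Angle (rad) of the lid: 0 closed, growing as its edge near the robot rises; stop at 1.5. Aluminium frame with window, 190 x 220 x 14 mm. BALANCE POINT 0.95 (54 degrees): below it the lid falls shut, above it its spring throws it open (up to 3 N at the handle). Handle bar 294 mm above the table at 0.95, 266 mm ten degrees below. Beyond 1.35 is flying open. Keep below 0.15 until the lamp is aside.
- lid_handle (a point): Middle of the lid's steel handle bar, 12 mm thick, 120 long, parallel to the hinge, on a stem at each end; fingers can go down on both sides and the bar can turn between them. 242 mm from the hinge axis in the lid's plane, 52 mm off the lid's edge. Closed: 97 mm above the table, fixture x = -147 mm, y = 0. Axes: the lid's (x from handle to hinge, y along the bar).
- lamp_knob (a point): Middle of the upright knob (20 mm thick, 45 high) on the lamp's head, a disc 90 mm across with its top at 252 mm; knob's middle 274 mm above the table. Its y axis points along the arm (18 mm wide) to a fixed upright post 340 mm away, left of the fixture; swings clockwise from above, towards the robot; about 1 N of friction. Head clear when this point is over 155 mm from the fixture's middle along the fixture's +y.
- tin_mid (a point): Centre of an open metal tin, 100 x 75 x 28 mm, loose on the table to the right: a bystander.
- screwdriver_grip (a point): Handle of a loose screwdriver, 190 mm long, lying on the table to the right: a bystander.
- board_stack_mid (a point): Centre of a loose stack of small circuit boards, 54 x 70 x 22 mm, on the table to the left of the fixture, below the lamp arm's path: a bystander.

How it is judged:
By the outcome, as a careful person would: the job done as asked, in the order asked, and still so for the second after the job is handed in, while the arm keeps its last pose, push and grip.
It also fails if it takes over 61 s, if anything falls off the work surface, if the arm or the gripper's body presses on something with over 40 N, if the wrist force passes 120 N, or if a joint passes its speed limit or range.

### The arm

A 7-joint arm with a two-finger parallel gripper is mounted at the origin on the work surface. World frame = base frame: x ahead of the robot, y to its left, z up, the work surface at z = 0. Lengths are in m, angles in rad, forces in N, time in s.
With the tool pointing down it reaches from about 0.4 to 0.85 m from the base axis. Payload 10.4 kg.
Tool frame: the origin (TCP) lies on the front face of the gripper's body, between the roots of the fingers; the fingertips stand 73 mm ahead of it and the grasp point (between the pads) lies 54 mm ahead of it; z points along the fingers, y is the line along which they close (so a half turn about z gives the same grasp; the last joint's range is limited). The gripper opens to 85 mm and grips with 20 to 120 N. Pads are 22 mm wide; open, the fingers measure 114 mm over their backs; the gripper's body (76 mm by 85 mm) begins 54 mm behind the grasp point. The pads swing forward as they close: fully open they stand 13 mm farther back than shut.
Start: joints at [1.228, 0.332, -0.065, 1.46, 0.022, 1.35, -0.088], TCP at [0.197, -0.593, 0.304] pointing down, gripper open.
Joint ranges: [-2.6, 2.6], [-0.5, 2.12], [-1.47, 1.34], [0.16, 2.42], [-1.27, 4.41], [0.06, 2.06], [-2.6, 2.6]. Speed limits (rad/s): [2.22, 2.22, 2.79, 2.79, 3.14, 3.14, 3.14].

### API

Orientations are given as a unit quaternion [x, y, z, w].
In Python, from workcell import manip gives the robot as it stands.
- The arm moves only by the shell command python3 -m jog 'ROWS' [FORCE]. ROWS is JSON, a list of rows, each an object with "grip": the gripper command: -1 is fully open, 1 is shut, values between are in proportion; "slide": the shift along the tool's x, y, z in cm, a list of three; "yaw": the turn about the tool's z in rad. A call has 1 to 8 rows; each row shifts and turns the commanded pose from where the row before left it, along the tool's axes as they then stand; what a row does not reach is not made up. A row lasts 1/10 s, in which the tool goes at most 50 mm and 8.59 degrees, less where a joint would pass 70% of its speed; a pose out of reach is approached as far as the arm can. A call with a gripper value outside its range is refused whole. The fingers move at their own pace and stop on an object; FORCE is the grip in N (left out, the last holds). Time passes only in rows, so rows that do not move let the fingers close. It gives the time, the measured TCP pose, the force, the opening and the grip force at its end, in the units of the state.
- manip.get_obs(): the state, without advancing time (a new reading comes with each control period).
- manip.camera(name): name is "scene" or "top"; returns the picture (384x512x3 uint8, blue, green, red); there is no depth.
- manip.calibration(name): a dict with "vfov" (degrees; the focal length in pixels is half the picture's height over the tangent of half this angle, whatever the lens; pixels are square), "cx", "cy" (the principal point, pixels), "camera_from_world" (4x4, takes a point from world to camera coordinates). Camera axes: x right, y down, z forward; pixel columns grow to the right and rows downward; lengths in m; the calibration is good to about 2 mm. A picture is of the moment at which its call begins. calibration takes no time and is no camera call.
- manip.hand_in(): hands the job in; it is judged then, once.
Trained networks look in the newest picture that a camera, given by its name, has taken for a name from the list of things; names that differ only in an ending like _2 or _b are one class to them, and where a whole thing is asked for, a point or a joint stands for the part that bears it (a point fixed in the world has none). Each returns a list of dicts, best first, with "conf" (0 to 1); they miss things now and then, are a little off and sometimes report something else, mostly with a low value. They report only what shows in the picture. A call takes as long as a camera call.
- manip.masks_of(thing, camera): "region" (384x512 bool, what is visible of it) and "centre" ([column, row] in pixels, amid what is visible of it).
The state is a dict: "clock": time; "joint_pos": joint angles; "joint_velocities": joint speeds; "tau": joint torques, N m; "position": TCP position; "ee_rot": TCP orientation; "ft_force": force on the tool from outside, world axes, zero at the start; "torque": the same for the moment, N m; "grip_width": opening from 0.0 (shut) to 1.0 (fully open); "grasp_force": force on a finger pad.
Only numpy, scipy, OpenCV 4.12 (cv2) and the standard library are available. Lean on these libraries where they do the work, as an engineer would, in place of code of your own. Each camera call takes 0.05 s, during which the arm holds its last target. There are 200 camera calls.

## Working session

There is one attempt and no reset: what is moved stays moved. The work goes in short steps, Python scripts to look and compute and a shell command to move; the robot and the scene stay as the last step left them, time stands still between calls to the robot, and variables do not carry over. Pictures are saved under pics/ and viewed, at most 10 in all, crops included, and the job is handed in when it is done.

```bash
mkdir -p pics
cat > h.py <<'E'
import numpy as np, cv2
from workcell import manip
from scipy.spatial.transform import Rotation as R
def ray(cam,px):
    c=manip.calibration(cam); T=np.array(c["camera_from_world"]); f=192/np.tan(np.radians(c["vfov"]/2))
    d=T[:3,:3].T@np.array([(px[0]-c["cx"])/f,(px[1]-c["cy"])/f,1]); o=-T[:3,:3].T@T[:3,3]
    return o,d
def at(cam,px,z):
    o,d=ray(cam,px); return o+d*(z-o[2])/d[2]
def proj(cam,p):
    c=manip.calibration(cam); T=np.array(c["camera_from_world"]); f=192/np.tan(np.radians(c["vfov"]/2))
    q=T[:3,:3]@np.array(p)+T[:3,3]; return np.array([c["cx"]+f*q[0]/q[2],c["cy"]+f*q[1]/q[2]])
E
python3 - <<'E'
from h import *
np.set_printoptions(precision=4,suppress=True)
o=manip.get_obs();print({k:np.round(v,3) for k,v in o.items()})
print(R.from_quat(o["ee_rot"]).as_matrix())
ims=[]
for c in("top","scene"):
    ims.append(manip.camera(c)); print(c,manip.calibration(c), )
    for t,z in(("fixture",.09),("lid",.1),("lid_handle",.097),("lamp_knob",.274),("board_stack_mid",.02),("tin_mid",.02)):
        for m in manip.masks_of(t,c)[:2]:
            print(t,round(m["conf"],2),np.round(m["centre"]),at(c,m["centre"],z),m["region"].sum())
cv2.imwrite("pics/a.png",ims[0]);cv2.imwrite("pics/b.png",ims[1])
E
```

```text
{'clock': np.float64(0.0), 'joint_pos': array([ 1.228,  0.333, -0.065,  1.461,  0.022,  1.35 , -0.089]), 'joint_velocities': array([-0.001, -0.   , -0.002, -0.001, -0.002,  0.001, -0.001]), 'tau': array([  0.   , -62.544,   0.049, -39.159,   0.016,   0.01 ,   0.   ]), 'position': array([ 0.196, -0.593,  0.303]), 'ee_rot': array([ 0.987,  0.159, -0.   , -0.001]), 'ft_force': array([-0.136,  0.434,  0.084]), 'torque': array([ 0.005, -0.019,  0.073]), 'grasp_force': np.float64(0.0), 'grip_width': np.float64(0.999)}
[[ 0.9493  0.3144 -0.0005]
 [ 0.3144 -0.9493  0.0014]
 [-0.     -0.0015 -1.    ]]
top {'vfov': 48.211310979227534, 'cx': 257.366536442492, 'cy': 194.14902506664663, 'camera_from_world': array([[ 0.022 , -0.9996,  0.0165, -0.1625],
       [-0.9886, -0.0242, -0.1488,  0.6091],
       [ 0.1491, -0.0131, -0.9887,  1.1268],
       [ 0.    ,  0.    ,  0.    ,  1.    ]])}
fixture 0.7 [233. 183.] [ 0.6333 -0.082   0.09  ] 6099
lid 0.68 [174. 161.] [0.6881 0.075  0.1   ] 2487
lid 0.61 [234. 181.] [ 0.6378 -0.0854  0.1   ] 6086
lid_handle 0.82 [236. 180.] [ 0.6416 -0.0894  0.097 ] 6114
[... 153 characters left out ...]
5 0.1144 0.02  ] 454
tin_mid 0.85 [338. 255.] [ 0.452  -0.3734  0.02  ] 1071
scene {'vfov': 57.77865193367641, 'cx': 260.0638380271725, 'cy': 184.47917055121522, 'camera_from_world': array([[ 0.6127,  0.7902, -0.0125, -0.2528],
       [ 0.5129, -0.4096, -0.7544, -0.2172],
       [-0.6013,  0.4558, -0.6563,  1.456 ],
       [ 0.    ,  0.    ,  0.    ,  1.    ]])}
fixture 0.74 [335. 149.] [0.5133 0.2491 0.09  ] 1680
fixture 0.58 [286. 221.] [ 0.6655 -0.1041  0.09  ] 6448
lid_handle 0.7 [289. 212.] [ 0.6503 -0.0809  0.097 ] 4677
lamp_knob 0.65 [331. 148.] [0.6707 0.0348 0.274 ] 1677
board_stack_mid 0.6 [338. 200.] [0.6519 0.1312 0.02  ] 294
tin_mid 0.56 [170. 240.] [ 0.469  -0.3699  0.02  ] 958
```

View pics/a.png

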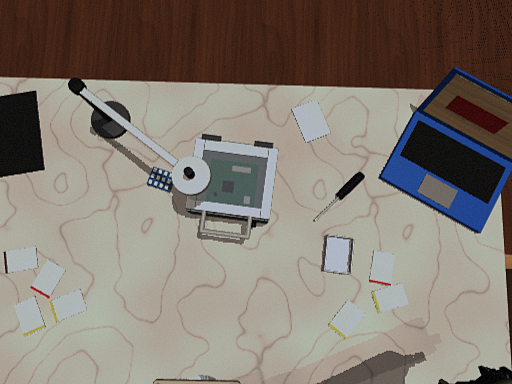

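View pics/b.png

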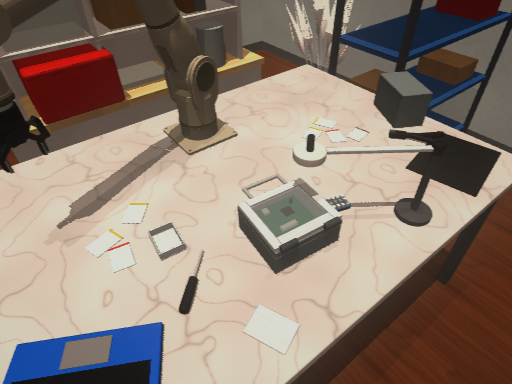

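Top view: lamp disc at about (191,175) with its knob at (189,173), lamp post near (77..110, 86..118), and the handle bar from (198,236) to (249,241). Scene view: knob at (310,143), handle bar at (263,184), board stack at (338,203).

Run:
```python
from h import *
np.set_printoptions(precision=4,suppress=True)
for c in("top","scene"):
    im=manip.camera(c); 
    b=(165,130,150,125) if c=="top" else (225,120,150,112)
    x,y,w,h=b; cv2.imwrite(f"pics/c_{c}.png",cv2.resize(im[y:y+h,x:x+w],None,fx=4 if 1 else 1,fy=4,interpolation=cv2.INTER_CUBIC))
print("knob",at("top",(189,173),.274),at("scene",(310,143),.274))
print("bar",at("top",(198,236),.097),at("top",(249,240),.097),at("scene",(263,184),.097))
# post base
print("postbase",at("top",(110,118),.0),at("top",(77,86),.3),at("scene",(414,211),.01),at("scene",(437,143),.25))
a=np.vstack([cv2.imread("pics/c_top.png"),cv2.imread("pics/c_scene.png")])
print(a.shape)
```

```text
knob [0.622  0.0068 0.274 ] [0.6215 0.0068 0.274 ]
bar [0.4925 0.0027 0.097 ] [ 0.4853 -0.1288  0.097 ] [ 0.512  -0.0643  0.097 ]
postbase [0.8331 0.2842 0.    ] [0.8061 0.2583 0.3   ] [0.8267 0.285  0.01  ] [0.8118 0.2994 0.25  ]
(948, 600, 3)
```

View pics/c_top.png

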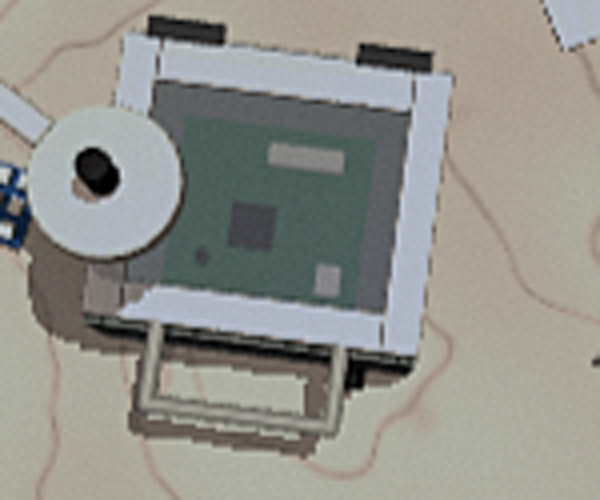

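View pics/c_scene.png

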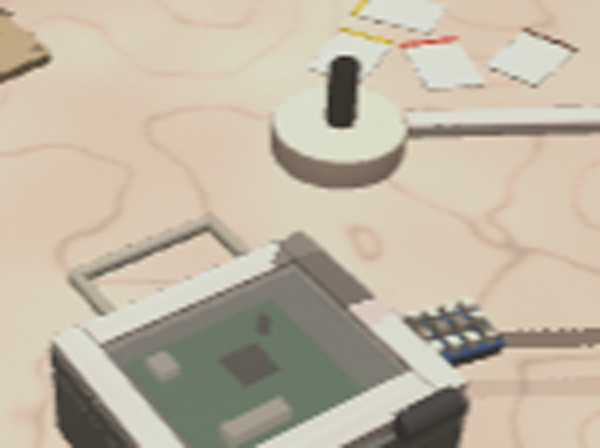

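```bash
python3 -m jog '[{"grip":-1,"slide":[0,0,-3],"yaw":-0.15},{"grip":-1,"slide":[0,0,-3],"yaw":-0.15},{"grip":-1,"slide":[0,0,-3],"yaw":-0.15},{"grip":-1,"slide":[0,0,-3],"yaw":-0.15},{"grip":-1,"slide":[3,0,0],"yaw":0},{"grip":-1,"slide":[4,0,0],"yaw":0},{"grip":-1,"slide":[4,0,0],"yaw":0},{"grip":-1,"slide":[4,0,0],"yaw":0}]' 40
python3 - <<'E'
from h import *
np.set_printoptions(precision=4,suppress=True)
T=lambda x,y:(165+(x-.0)/4,130+y/4); S=lambda x,y:(225+x/4,120+y/4)
for n,a,b in(("barL",T(145,400),S(210,218)),("barR",T(335,425),S(75,275))):print(n,at("top",a,.1),at("scene",b,.1))
for n,a in(("farL",T(128,32)),("farR",T(452,75)),("nearR",T(412,357)),("nearL",T(86,318))):print(n,at("top",a,.1))
print("knob",at("top",T(97,170),.274),at("scene",S(342,92),.274))
E
```

```text
clock: 1.6
position: [0.2881, -0.4727, 0.424]
ee_rot: [0.896, 0.444, -0.0, 0.0]
ft_force: [-0.3, -0.5, 1.1]
grip_width: 1.0
grasp_force: 0.0
barL [ 0.508  -0.0054  0.1   ] [ 0.5074 -0.0032  0.1   ]
barR [ 0.4947 -0.1279  0.1   ] [ 0.496  -0.1245  0.1   ]
farL [0.7516 0.016  0.1   ]
farR [ 0.7279 -0.1997  0.1   ]
nearR [ 0.5397 -0.1766  0.1   ]
nearL [0.5601 0.0349 0.1   ]
knob [0.6232 0.0063 0.274 ] [0.6223 0.0078 0.274 ]
```

```bash
python3 -m jog '[{"grip":-1,"slide":[4,-0.3,0],"yaw":0},{"grip":-1,"slide":[4,-0.3,0],"yaw":0},{"grip":-1,"slide":[4,-0.3,0],"yaw":0},{"grip":-1,"slide":[4,-0.3,0],"yaw":0},{"grip":-1,"slide":[4,-0.3,0],"yaw":0},{"grip":-1,"slide":[4,-0.3,0],"yaw":0},{"grip":-1,"slide":[4,-0.3,0],"yaw":0},{"grip":-1,"slide":[4,-0.2,0],"yaw":0}]'
python3 -m jog '[{"grip":-1,"slide":[4,-0.2,0],"yaw":0},{"grip":-1,"slide":[4,0,0],"yaw":0},{"grip":-1,"slide":[4,0,0],"yaw":0},{"grip":-1,"slide":[4,0,0],"yaw":0},{"grip":-1,"slide":[4,0,0],"yaw":0},{"grip":-1,"slide":[3,0,0],"yaw":0},{"grip":-1,"slide":[0,0,0],"yaw":0},{"grip":-1,"slide":[0,0,0],"yaw":0}]'
```

```text
clock: 2.4
position: [0.4636, -0.204, 0.4243]
ee_rot: [0.896, 0.444, 0.0, 0.0]
ft_force: [0.8, 0.2, 0.0]
grip_width: 1.0
grasp_force: 0.0
clock: 3.2
position: [0.601, -0.0208, 0.4236]
ee_rot: [0.896, 0.444, -0.0, -0.0]
ft_force: [0.3, -0.6, 0.1]
grip_width: 0.995
grasp_force: 0.0
```

```bash
python3 -m jog '[{"grip":-1,"slide":[3.5,0,0],"yaw":0},{"grip":-1,"slide":[0,0,0],"yaw":0},{"grip":-1,"slide":[0,0,3],"yaw":0},{"grip":-1,"slide":[0,0,3],"yaw":0},{"grip":-1,"slide":[0,0,3],"yaw":0},{"grip":-1,"slide":[0,0,0],"yaw":0}]' && python3 -m jog '[{"grip":1,"slide":[0,0,0],"yaw":0},{"grip":1,"slide":[0,0,0],"yaw":0},{"grip":1,"slide":[0,0,0],"yaw":0},{"grip":1,"slide":[0,0,0],"yaw":0},{"grip":1,"slide":[0,0,0],"yaw":0},{"grip":1,"slide":[0,0,0],"yaw":0},{"grip":1,"slide":[0,0,0],"yaw":0},{"grip":1,"slide":[0,0,0],"yaw":0}]' 30
```

```text
clock: 3.8
position: [0.6204, 0.0043, 0.3302]
ee_rot: [0.897, 0.443, -0.003, -0.001]
ft_force: [-0.3, -0.4, 1.4]
grip_width: 1.001
grasp_force: 0.0
clock: 4.6
position: [0.6222, 0.0066, 0.3348]
ee_rot: [0.896, 0.444, 0.001, 0.0]
ft_force: [-1.0, -1.3, 5.2]
grip_width: 0.225
grasp_force: 29.2
```

```bash
python3 -m jog '[{"grip":1,"slide":[0.06,-2.04,0],"yaw":0.06},{"grip":1,"slide":[0.06,-2.04,0],"yaw":0.06},{"grip":1,"slide":[0.06,-2.04,0],"yaw":0.06},{"grip":1,"slide":[0.06,-2.04,0],"yaw":0.06},{"grip":1,"slide":[0,0,0],"yaw":0}]'
```

```text
clock: 5.1
position: [0.5615, 0.0647, 0.3348]
ee_rot: [0.943, 0.333, -0.001, 0.001]
ft_force: [-5.1, -4.4, 6.8]
grip_width: 0.227
grasp_force: 30.9
```

```bash
python3 -m jog '[{"grip":1,"slide":[0.0,-2.04,0],"yaw":0.06},{"grip":1,"slide":[0.0,-2.04,0],"yaw":0.06},{"grip":1,"slide":[0.02,-2.04,0],"yaw":0.06},{"grip":1,"slide":[0.04,-2.04,0],"yaw":0.06},{"grip":1,"slide":[0.04,-2.04,0],"yaw":0.06},{"grip":1,"slide":[0.04,-2.04,0],"yaw":0.06},{"grip":1,"slide":[0.04,-2.04,0],"yaw":0.06}]'
```

```text
clock: 5.8
position: [0.4968, 0.189, 0.3348]
ee_rot: [0.992, 0.128, 0.0, 0.0]
ft_force: [0.3, -0.6, 5.2]
grip_width: 0.226
grasp_force: 30.8
```

```bash
python3 -m jog '[{"grip":1,"slide":[0.06,-2.04,0],"yaw":0.06},{"grip":1,"slide":[0.06,-2.04,0],"yaw":0.06},{"grip":1,"slide":[0.06,-2.04,0],"yaw":0.06},{"grip":1,"slide":[0,0,0],"yaw":0},{"grip":1,"slide":[0,0,0],"yaw":0}]' && python3 -m jog '[{"grip":-1,"slide":[0,0,0],"yaw":0},{"grip":-1,"slide":[0,0,0],"yaw":0},{"grip":-1,"slide":[0,0,0],"yaw":0},{"grip":-1,"slide":[0,0,0],"yaw":0},{"grip":-1,"slide":[0,0,0],"yaw":0},{"grip":-1,"slide":[0,0,0],"yaw":0},{"grip":-1,"slide":[0,0,0],"yaw":0},{"grip":-1,"slide":[0,0,0],"yaw":0}]' && python3 -m jog '[{"grip":-1,"slide":[0,0,-2],"yaw":0},{"grip":-1,"slide":[0,0,-3],"yaw":0},{"grip":-1,"slide":[0,0,-3],"yaw":0},{"grip":-1,"slide":[0,0,-3],"yaw":0},{"grip":-1,"slide":[0,0,0],"yaw":0},{"grip":-1,"slide":[0,0,0],"yaw":0}]'
python3 - <<'E'
from h import *
o=manip.get_obs();p=o["position"];r=R.from_quat(o["ee_rot"]).as_matrix()
ty=np.arctan2(r[1,1],r[0,1]); print(o["joint_pos"].round(2),p,"yaw needed (clockwise +)",ty+0.103)
E
```

```text
clock: 6.3
position: [0.4859, 0.2499, 0.3348]
ee_rot: [0.999, 0.041, -0.0, -0.0]
ft_force: [-7.6, -0.8, 9.8]
grip_width: 0.225
grasp_force: 31.9
clock: 7.1
position: [0.4869, 0.2487, 0.3339]
ee_rot: [0.999, 0.04, 0.0, 0.0]
ft_force: [0.9, -0.6, 0.6]
grip_width: 1.0
grasp_force: 0.0
clock: 7.7
position: [0.4869, 0.2489, 0.444]
ee_rot: [0.999, 0.04, 0.0, -0.0]
ft_force: [-0.4, 0.5, -0.1]
grip_width: 1.0
grasp_force: 0.0
[ 0.09  0.19 -0.75  1.39  0.13  1.61 -2.14] [0.48690063 0.24886349 0.44403862] yaw needed (clockwise +) -1.387840266287768
```

```bash
python3 -m jog '[{"grip":-1,"slide":[-0.1,4,0],"yaw":0},{"grip":-1,"slide":[-0.1,4,0],"yaw":0},{"grip":-1,"slide":[-0.1,4,0],"yaw":0},{"grip":-1,"slide":[-0.1,4,0],"yaw":0},{"grip":-1,"slide":[-0.1,4,0],"yaw":0},{"grip":-1,"slide":[-0.1,4,0],"yaw":0},{"grip":-1,"slide":[-0.2,4,0],"yaw":0},{"grip":-1,"slide":[-0.2,3.4,0],"yaw":0}]' && python3 -m jog '[{"grip":-1,"slide":[0,0,0],"yaw":-0.14},{"grip":-1,"slide":[0,0,0],"yaw":-0.14},{"grip":-1,"slide":[0,0,0],"yaw":-0.14},{"grip":-1,"slide":[0,0,0],"yaw":-0.14},{"grip":-1,"slide":[0,0,0],"yaw":-0.14},{"grip":-1,"slide":[0,0,0],"yaw":-0.14},{"grip":-1,"slide":[0,0,0],"yaw":-0.14},{"grip":-1,"slide":[0,0,0],"yaw":-0.14}]' && python3 -m jog '[{"grip":0.06,"slide":[0,0,0],"yaw":-0.14},{"grip":0.06,"slide":[0,0,0],"yaw":-0.13},{"grip":0.06,"slide":[0,0,0],"yaw":0},{"grip":0.06,"slide":[0,0,0],"yaw":0},{"grip":0.06,"slide":[0,0,0],"yaw":0}]'
python3 - <<'E'
from h import *
o=manip.get_obs();p=o["position"];r=R.from_quat(o["ee_rot"]).as_matrix()
ty=np.arctan2(r[1,1],r[0,1]); print(o["joint_pos"].round(2),p,"yaw needed",ty+0.103)
print("slide cm",r.T@(np.array([.5015,-.065,.154])-p)*100)
cv2.imwrite("pics/d.png",manip.camera("top"))
m=manip.masks_of("lamp_knob","top");print([(a["conf"],a["centre"]) for a in m[:2]])
E
```

```text
clock: 8.5
position: [0.5014, -0.0676, 0.4425]
ee_rot: [0.999, 0.039, -0.001, 0.0]
ft_force: [0.3, -0.6, -0.1]
grip_width: 0.999
grasp_force: 0.0
clock: 9.3
position: [0.5016, -0.0653, 0.4425]
ee_rot: [0.824, 0.567, -0.001, -0.001]
ft_force: [0.4, -0.1, 0.1]
grip_width: 0.996
grasp_force: 0.0
clock: 9.8
position: [0.5018, -0.0652, 0.4434]
ee_rot: [0.743, 0.669, -0.0, -0.0]
ft_force: [0.1, -0.1, -0.3]
grip_width: 0.475
grasp_force: 0.0
[ 0.55  0.06 -0.53  1.5   0.03  1.59 -0.09] [ 0.50183289 -0.06515897  0.44343738] yaw needed -0.001070795587907944
slide cm [ 1.35107479e-02 -1.51633805e-02  2.89437544e+01]
[(0.8, [79.0, 216.4])]
```

View pics/d.png

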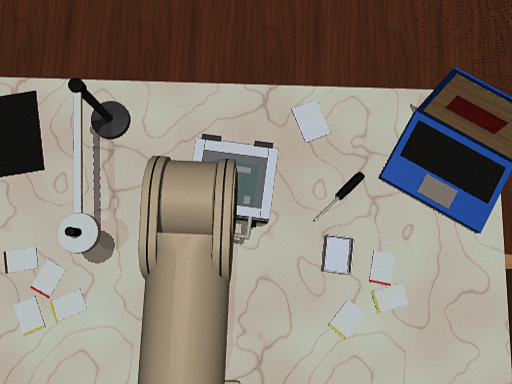

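The lamp head is now at (77,232), with the arm well left of the fixture, and the board stack is hidden under the robot link. Going down on the handle.

```bash
python3 -m jog '[{"grip":0.06,"slide":[0,0,4],"yaw":0},{"grip":0.06,"slide":[0,0,4],"yaw":0},{"grip":0.06,"slide":[0,0,4],"yaw":0},{"grip":0.06,"slide":[0,0,4],"yaw":0},{"grip":0.06,"slide":[0,0,4],"yaw":0},{"grip":0.06,"slide":[0,0,3],"yaw":0},{"grip":0.06,"slide":[0,0,0],"yaw":0}]'
python3 - <<'E'
from h import *
cv2.imwrite("pics/e.png",cv2.resize(manip.camera("scene")[100:260,200:400],None,fx=3,fy=3))
o=manip.get_obs();r=R.from_quat(o["ee_rot"]).as_matrix();print("slide cm",r.T@(np.array([.5015,-.065,.152])-o["position"])*100)
E
```

```text
clock: 10.6
position: [0.4999, -0.0651, 0.2103]
ee_rot: [0.742, 0.67, -0.002, -0.003]
ft_force: [-0.1, 0.1, 1.2]
grip_width: 0.466
grasp_force: 0.0
slide cm [3.45109857e-03 5.20713831e-02 6.09474957e+00]
```

View pics/e.png

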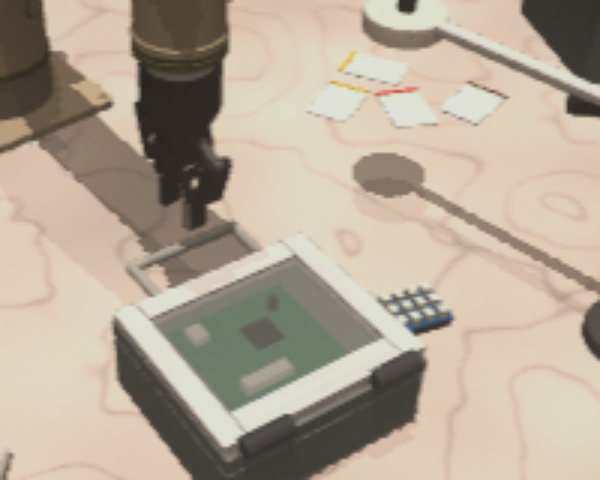

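The fingers are above the middle of the bar (crop (190,222) against a bar running from (135,265) to (235,230)), and the lamp is clear. Lowering and closing.

```bash
python3 -m jog '[{"grip":0.06,"slide":[0,0,2],"yaw":0},{"grip":0.06,"slide":[0,0,2],"yaw":0},{"grip":0.06,"slide":[0,0,1.5],"yaw":0},{"grip":0.06,"slide":[0,0,0],"yaw":0}]' && python3 -m jog '[{"grip":1,"slide":[0,0,0],"yaw":0},{"grip":1,"slide":[0,0,0],"yaw":0},{"grip":1,"slide":[0,0,0],"yaw":0},{"grip":1,"slide":[0,0,0],"yaw":0},{"grip":1,"slide":[0,0,0],"yaw":0},{"grip":1,"slide":[0,0,0],"yaw":0}]' 40
```

```text
clock: 11.05
position: [0.5021, -0.0652, 0.1593]
ee_rot: [0.742, 0.67, -0.0, -0.0]
ft_force: [0.6, -0.4, 0.9]
grip_width: 0.471
grasp_force: 0.0
clock: 11.65
position: [0.5001, -0.0649, 0.1599]
ee_rot: [0.742, 0.67, -0.002, -0.001]
ft_force: [-15.4, 2.5, 11.8]
grip_width: 0.124
grasp_force: 39.9
```

```bash
python3 -m jog '[{"grip":0.4,"slide":[0,0,0],"yaw":0},{"grip":0.4,"slide":[0,0,0],"yaw":0},{"grip":0.4,"slide":[0,-0.2,0.8],"yaw":0},{"grip":0.4,"slide":[0,0,0],"yaw":0}]' && python3 -m jog '[{"grip":1,"slide":[0,0,0],"yaw":0},{"grip":1,"slide":[0,0,0],"yaw":0},{"grip":1,"slide":[0,0,0],"yaw":0},{"grip":1,"slide":[0,0,0],"yaw":0},{"grip":1,"slide":[0,0,0],"yaw":0},{"grip":1,"slide":[0,0,0],"yaw":0}]' 40
```

```text
clock: 12.05
position: [0.4995, -0.0649, 0.1502]
ee_rot: [0.742, 0.67, -0.0, -0.0]
ft_force: [-0.9, -0.5, -0.4]
grip_width: 0.302
grasp_force: 0.0
clock: 12.65
position: [0.4997, -0.0649, 0.1508]
ee_rot: [0.742, 0.671, -0.0, -0.0]
ft_force: [-3.3, -0.0, 0.6]
grip_width: 0.126
grasp_force: 38.9
```

```bash
python3 -m jog '[{"grip":1,"slide":[0,0.02,-0.97],"yaw":0},{"grip":1,"slide":[0,0.06,-0.96],"yaw":0},{"grip":1,"slide":[0,0.1,-0.96],"yaw":0},{"grip":1,"slide":[0,0.13,-0.96],"yaw":0},{"grip":1,"slide":[0,0.17,-0.95],"yaw":0},{"grip":1,"slide":[0,0.21,-0.95],"yaw":0},{"grip":1,"slide":[0,0.25,-0.94],"yaw":0},{"grip":1,"slide":[0,0.29,-0.92],"yaw":0}]' 50
```

```text
clock: 13.45
position: [0.5116, -0.0662, 0.2278]
ee_rot: [0.742, 0.671, -0.001, -0.0]
ft_force: [-7.0, 0.3, -1.0]
grip_width: 0.121
grasp_force: 48.8
```

```bash
python3 -m jog '[{"grip":1,"slide":[0,0.33,-0.92],"yaw":0},{"grip":1,"slide":[0,0.35,-0.89],"yaw":0},{"grip":1,"slide":[0,0.4,-0.88],"yaw":0},{"grip":1,"slide":[0,0.43,-0.87],"yaw":0},{"grip":1,"slide":[0,0.47,-0.85],"yaw":0},{"grip":1,"slide":[0,0.49,-0.83],"yaw":0},{"grip":1,"slide":[0,0.53,-0.81],"yaw":0},{"grip":1,"slide":[0,0.56,-0.79],"yaw":0}]' && python3 -m jog '[{"grip":1,"slide":[0,0.6,-0.76],"yaw":0},{"grip":1,"slide":[0,0.62,-0.74],"yaw":0},{"grip":1,"slide":[0,0.65,-0.72],"yaw":0},{"grip":1,"slide":[0,0.68,-0.68],"yaw":0},{"grip":1,"slide":[0,0.7,-0.66],"yaw":0},{"grip":1,"slide":[0,0.74,-0.63],"yaw":0},{"grip":1,"slide":[0,0,0],"yaw":0}]'
python3 - <<'E'
from h import *
cv2.imwrite("pics/f.png",cv2.resize(manip.camera("scene")[60:260,180:400],None,fx=3,fy=3))
E
```

```text
clock: 14.25
position: [0.5461, -0.0698, 0.2968]
ee_rot: [0.742, 0.67, -0.002, -0.001]
ft_force: [-17.1, 0.8, 8.1]
grip_width: 0.118
grasp_force: 48.9
clock: 14.95
position: [0.5873, -0.0741, 0.3416]
ee_rot: [0.742, 0.67, 0.0, 0.001]
ft_force: [-17.9, -0.3, 20.0]
grip_width: 0.12
grasp_force: 51.2
```

View pics/f.png

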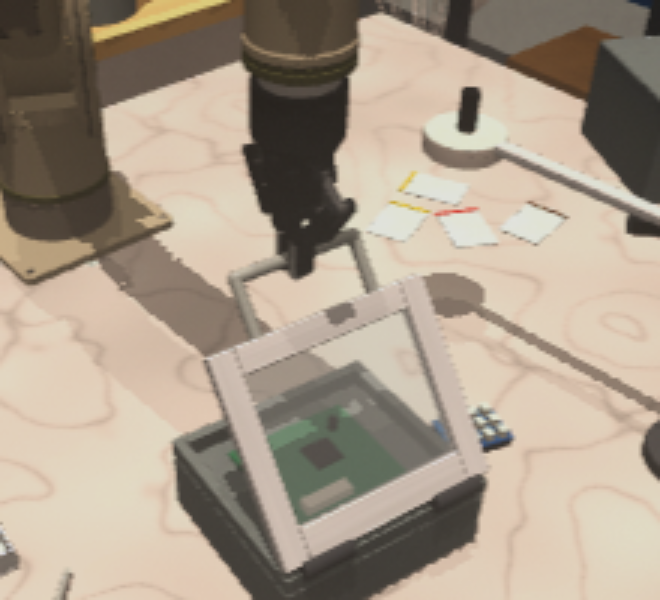

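The lid is up at about 50°, the bar sits firmly between the pads (crop (300,255)), and the lamp and board stack are untouched. There is some radial outward force, so I'll relax the radius while going past balance.

```bash
python3 -m jog '[{"grip":1,"slide":[0,0.5,-0.5],"yaw":0},{"grip":1,"slide":[0,0.55,-0.46],"yaw":0},{"grip":1,"slide":[0,0.55,-0.43],"yaw":0},{"grip":1,"slide":[0,0.55,-0.41],"yaw":0},{"grip":1,"slide":[0,0.55,-0.39],"yaw":0},{"grip":1,"slide":[0,0.5,-0.36],"yaw":0},{"grip":1,"slide":[0,0.5,-0.34],"yaw":0},{"grip":1,"slide":[0,0.5,-0.33],"yaw":0}]' && python3 -m jog '[{"grip":1,"slide":[0,0,0],"yaw":0},{"grip":1,"slide":[0,0,0],"yaw":0}]'
python3 - <<'E'
from h import *
manip.camera("scene");cv2.imwrite("pics/g.png",cv2.resize(manip.camera("scene")[60:260,180:400],None,fx=3,fy=3))
# predicted pixel of bar ends / lid edge for angles
X=np.array([.9947,-.103,0]);Y=np.array([.103,.9947,0]);C=np.array([.648,-.080,0])
for th in(.95,1.0,1.05,1.1,1.15):
    out=[]
    for rad,y in((.242,.06),(.242,-.06),(.19,.11),(.19,-.11)):
        p=C+X*(.095-rad*np.cos(th))+Y*y+np.array([0,0,.097+rad*np.sin(th)])
        q=(proj("scene",p)-[180,60])*3; out+=list(np.round(q).astype(int))
    print(th,out)
E
```

```text
clock: 15.8
position: [0.6296, -0.0786, 0.3701]
ee_rot: [0.742, 0.67, 0.0, 0.001]
ft_force: [-2.8, -2.3, 0.3]
grip_width: 0.116
grasp_force: 49.9
clock: 16.0
position: [0.6293, -0.0785, 0.3699]
ee_rot: [0.742, 0.67, -0.0, 0.0]
ft_force: [-3.7, -4.0, 6.0]
grip_width: 0.117
grasp_force: 50.4
0.95 [np.int64(362), np.int64(232), np.int64(243), np.int64(277), np.int64(426), np.int64(272), np.int64(210), np.int64(359)]
1.0 [np.int64(370), np.int64(231), np.int64(249), np.int64(276), np.int64(432), np.int64(271), np.int64(215), np.int64(359)]
1.05 [np.int64(378), np.int64(230), np.int64(256), np.int64(276), np.int64(439), np.int64(271), np.int64(220), np.int64(360)]
1.1 [np.int64(387), np.int64(231), np.int64(264), np.int64(277), np.int64(446), np.int64(271), np.int64(226), np.int64(362)]
1.15 [np.int64(395), np.int64(231), np.int64(272), np.int64(279), np.int64(453), np.int64(272), np.int64(232), np.int64(364)]
```

View pics/g.png

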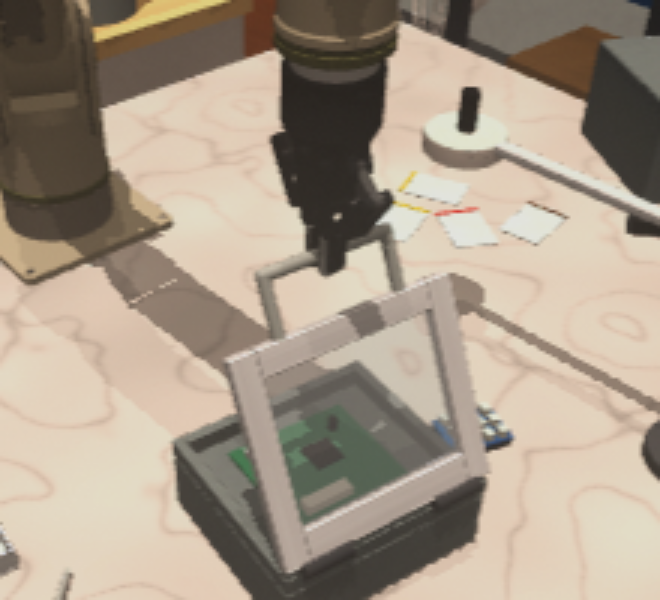

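Bar ends at (387,232) and (264,275) in the crop match the prediction for 1.10 rad, so the lid is about 8.6° past balance. Bringing it back.

```bash
python3 -m jog '[{"grip":1,"slide":[0,-0.77,0.41],"yaw":0},{"grip":1,"slide":[0,-0.75,0.44],"yaw":0},{"grip":1,"slide":[0,-0.74,0.46],"yaw":0},{"grip":1,"slide":[0,-0.72,0.49],"yaw":0},{"grip":1,"slide":[0,-0.7,0.51],"yaw":0},{"grip":1,"slide":[0,-0.68,0.54],"yaw":0},{"grip":1,"slide":[0,-0.66,0.56],"yaw":0},{"grip":1,"slide":[0,-0.64,0.59],"yaw":0}]' && python3 -m jog '[{"grip":1,"slide":[0,-0.62,0.61],"yaw":0},{"grip":1,"slide":[0,0,0],"yaw":0},{"grip":1,"slide":[0,0,0],"yaw":0},{"grip":1,"slide":[0,0,0],"yaw":0}]'
python3 - <<'E'
from h import *
cv2.imwrite("pics/h.png",cv2.resize(manip.camera("scene")[60:260,180:400],None,fx=3,fy=3))
p=manip.get_obs()["position"];X=np.array([.9947,-.103,0])
dx=(p-[.4997,-.0649,.1508])@X;print("theta",np.arctan2(p[2]-.1508,.242-dx),np.arctan2(p[2]-.1508,.245-dx))
Y=np.array([.103,.9947,0]);C=np.array([.648,-.080,0])
for th in(.7,.775,.85):
    print(th,[np.round((proj("scene",C+X*(.095-r*np.cos(th))+Y*y+np.array([0,0,.097+r*np.sin(th)]))-[180,60])*3).astype(int).tolist() for r,y in((.242,.06),(.242,-.06),(.19,.11),(.19,-.11))])
E
```

```text
clock: 16.9
position: [0.5724, -0.0723, 0.3288]
ee_rot: [0.742, 0.67, 0.0, 0.0]
ft_force: [2.2, -3.6, -2.7]
grip_width: 0.12
grasp_force: 49.7
clock: 17.3
position: [0.5667, -0.0717, 0.3234]
ee_rot: [0.742, 0.671, -0.0, -0.0]
ft_force: [0.5, -5.2, -1.3]
grip_width: 0.115
grasp_force: 49.7
theta 0.7798590459931481 0.7713416496706145
0.7 [[330, 248], [216, 291], [398, 282], [190, 366]]
0.775 [[339, 242], [223, 285], [405, 278], [196, 362]]
0.85 [[348, 237], [231, 281], [414, 274], [202, 360]]
```

View pics/h.png

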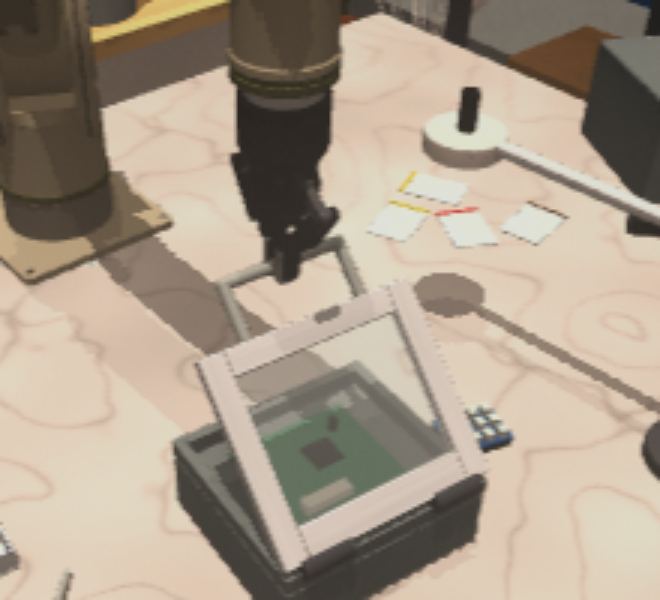

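The bar ends at (340,241) and (222,287) match 0.775 rad, and the lid is held still in the gripper.

```bash
python3 -m jog '[{"grip":1,"slide":[0,0,0],"yaw":0},{"grip":1,"slide":[0,0,0],"yaw":0},{"grip":1,"slide":[0,0,0],"yaw":0}]'; python3 -c "
from workcell import manip
print(manip.hand_in())"
```

```text
clock: 17.65
position: [0.5667, -0.0716, 0.3234]
ee_rot: [0.742, 0.671, 0.0, 0.0]
ft_force: [1.4, -4.1, -1.7]
grip_width: 0.116
grasp_force: 49.7
the job is handed in; nothing more can be done
None
```

The job is handed in at 17.7 s: the lamp is swung clear of the fixture, the lid went to about 1.10 rad (roughly 8.6° past balance), and the gripper now holds it still at about 0.775 rad, ten degrees below balance.

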